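Latch the draw handle onto the carriage pin

TASK

Take the wooden-handled pull handle out of its little wooden socket, and with its open mouth downward push its hook over the cross pin of the green wire-drawing carriage until the pin is at the top of the mouth and the sprung brass latch has flipped shut beneath it. Then, still holding it, test it with a gentle upward tug of about 1 kg (10 N) so that the latch bears on the pin for half a second; lower it back onto the pin and let go, so that it stays hooked and upright. Never load the hook and carriage against each other with more than 2.5 kg (25 N), and leave the other tools lying where they are.

Things in the scene. Friction and masses are not known exactly. Their poses are not given: they have to be found in the camera images.
- hook: Pull handle, standing mouth-down in its socket: flat steel hook head (36 mm along x, 16 mm thick along y, 42 mm tall) below a dark wooden grip; 92 mm tall in all, about 0.22 kg. Origin midway between its two rounded lower tips, z up. Mouth: slot 13 mm wide (x), 29 mm deep, open downward and through along y; the rounded tips lead the pin in from about 4 mm off-centre.
- hook_grip (a point): Centre of the wooden grip of the pull handle, 69 mm above the hook's tips. The grip is 24 mm wide along the hook's x, 18 mm along its y and 46 mm tall (46 to 92 mm above the tips). Same axes as the hook.
- hook_seat (a point): Point in the hook's mouth where the pin's centre lies when fully home: 24 mm above the tips, on the centre line. Same axes as the hook. The hook fits the pin either way round (turned by pi). Once captured, the pin has about 9 mm of free play between the top of the mouth and the shut latch.
- latch (a joint): Angle of the sprung brass latch: 0 = shut (level bar 4 mm thick across the mouth, 8 mm above the tips, hinged in the hook's -x jaw); the entering pin pushes it inward up to 1.65; it cannot swing outward. The spring resists with roughly 3 to 10 N of push, depending on friction. It flips back to 0 only when the pin is within about 3 mm of fully home.
- carriage: Wire-drawing carriage, fixed on the bench: green plate 96 (x) by 60 (y) by 14 mm with two dark steel cheeks (26 mm along x, tops 53 mm above the bench, 21 mm gap between them) that carry a cross pin along y. Origin under its centre on the bench. With the pin fully home the hook's tips are 2 mm above the plate, so the released handle stands, leaning a few degrees at most.
- pin_mid (a point): Middle of the carriage's steel cross pin, 40 mm above the bench; pin diameter 10 mm, 21 mm of it free between the cheeks, axis along the carriage's y. The pin does not give: against it the force rises by several N per 0.1 mm.
- stand: The wooden socket, fixed on the bench, in which the pull handle stands: 64 x 44 mm, 22 mm high, pocket 42 x 22 mm with its floor 8 mm above the bench. Origin: under its centre; same yaw as the hook at the start.
- mandrel: Bystander: loose steel ring mandrel, a tapered rod 277 mm long, 29 mm thick. Origin under its middle.
- red_pliers: Bystander: loose pliers with red handles, 53 x 102 x 12 mm. Origin under its middle.
- brush: Bystander: loose bench brush, wooden handle, 202 mm long, 23 mm thick. Origin under its middle.
- dark_tin: Bystander: loose dark tin box, 58 x 87 x 30 mm. Origin under its middle.
There are look-alikes about, which are no part of the job. There is more than one size of the carriage; the job needs the larger.

How it is judged:
By the outcome, as a careful person would: the job done as asked, in the order asked, and still so for the second after the job is handed in, with the robot touching nothing.
It also fails if it takes over 69 s, if anything falls off the work surface, if the arm or the gripper's body presses on something with over 40 N, if the wrist force passes 120 N, or if a joint passes its speed limit or range.

ROBOT

A 7-joint arm with a two-finger parallel gripper is mounted at the origin on a cart in front of the work surface, level with it; the furniture and walls round the work are solid. World frame = base frame: x ahead of the robot, y to its left, z up, the work surface at z = 0. Lengths are in m, angles in rad, forces in N, time in s.
With the tool pointing down it reaches from about 0.425 to 0.875 m from the base axis. Payload 8.4 kg.
Tool frame: the origin (TCP) lies at the very end of the fingers, on their centre line; the grasp point (between the pads) lies 19 mm behind it; x points along the fingers, y is the direction in which the jaws open and shut, and the axes are right-handed (so a half turn about x gives the same grasp; the last joint's range is limited). The gripper opens to 85 mm and grips with 20 to 120 N. Pads are 22 mm wide; open, the fingers measure 114 mm over their backs; the gripper's body (76 mm by 85 mm) begins 54 mm behind the grasp point. The pads swing forward as they close: fully open they stand 13 mm farther back than shut.
Start: joints at [-1.396, 0.333, 0.04, 1.465, -0.013, 1.343, -0.059], TCP at [0.176, 0.626, 0.231] pointing down, gripper open.
Joint ranges: [-2.58, 2.58], [-0.38, 2.09], [-1.3, 1.39], [0.25, 2.4], [-1.5, 4.64], [0.08, 2.09], [-2.65, 2.65]. Speed limits (rad/s): [2.22, 2.22, 2.79, 2.79, 3.14, 3.14, 3.14].

INTERFACE

Orientations are given as a unit quaternion [w, x, y, z].
In Python, from plant import ctrl gives the robot as it stands.
- The arm moves only by the shell command python3 -m handwheel 'ROWS' [FORCE]. ROWS is JSON, a list that holds one entry, the list of rows, each a list of 7 numbers: the closure, from -1 (fully open) to 1 (shut), then the shift along the tool's x, y, z in mm, then the turn, a rotation vector about the tool's x, y, z in degrees. A call has 1 to 20 rows; each row shifts and turns the commanded pose from where the row before left it, along the tool's axes as they then stand; what a row does not reach is not made up. A row lasts 1/12 s, in which the tool goes at most 41.7 mm and 7.16 degrees, less where a joint would pass 70% of its speed; a pose out of reach is approached as far as the arm can. A call is refused whole if a number of a shift passes 41.7 or a number of a turn 7.16, either way. A call with a gripper value outside its range is refused whole. The fingers move at their own pace and stop on an object; FORCE is the grip in N (left out, the last holds). Time passes only in rows, so rows that do not move let the fingers close. It gives the time, the measured TCP pose, the force and the opening at its end, in the units of the state.
- ctrl.get_state(): the state, without advancing time (a new reading comes with each control period).
- ctrl.grab_frame(name): name is "side" or "top" or "wrist"; returns a dict with "color" (420x560x3 uint8, red, green, blue), "z_map" (420x560 float32, m along the optical axis (not along the pixel's ray), 0 where there is no reading), "mtx" (3x3 intrinsics, pixels), "k1" (the pictures are not rectified: a ray, as slopes to the right and down, at radius r is drawn at 1 + k1 r^2 times it, then the intrinsics apply), "R" (3x3) and "t" (3): a world point X has camera coordinates R X + t; the wrist camera has in their place "tool_from_camera" (4x4, takes a point from camera to tool coordinates, whose origin is the TCP and whose axes are the tool frame's). Camera axes: x right, y down, z forward; pixel columns grow to the right and rows downward; lengths in m; the calibration is good to about 2 mm. A picture is of the moment at which its call begins: read the wrist's pose just before it.
- ctrl.finish_job(): hands the job in, once; it reports no verdict.
The state is a dict: "clock": time; "joints": joint angles; "joint_velocities": joint speeds; "joint_efforts": joint torques, N m; "tool_pos": TCP position; "eef_rot": TCP orientation; "ft_force": force on the tool from outside, world axes, zero at the start; "wrist_torque": the same for the moment, N m; "finger_gap": finger opening in m.
Only numpy, scipy, OpenCV 4.12 (cv2) and the standard library are available. Lean on these libraries where they do the work, as an engineer would, in place of code of your own. Each camera call takes 0.05 s, during which the arm holds its last target.

## Working session

There is one attempt and no reset: what is moved stays moved. The work goes in short steps, Python scripts to look and compute and a shell command to move; the robot and the scene stay as the last step left them, time stands still between calls to the robot, and variables do not carry over. Pictures are saved under pics/ and viewed, and the job is handed in when it is done.

```bash
ls; mkdir -p pics
python3 - <<'E'
from plant import ctrl
import cv2,numpy as np
s=ctrl.get_state()
for k in s: print(k,np.round(s[k],4))
for n in ["side","top","wrist"]:
    f=ctrl.grab_frame(n); cv2.imwrite(f"pics/{n}0.png",f["color"][:,:,::-1]); np.savez(f"pics/{n}0.npz",**f)
    print(n,f["mtx"].tolist(),f["k1"],f.get("R"),f.get("t"),f.get("tool_from_camera"))
E
```

```text
pics
clock 0.0
joints [-1.3962  0.3339  0.0399  1.4663 -0.0134  1.3433 -0.0585]
joint_velocities [-0.0002  0.0005  0.0023  0.0013 -0.0011 -0.001  -0.0033]
joint_efforts [ 1.00000e-04 -6.58556e+01  1.36560e+00 -4.05577e+01  1.68000e-02
  1.26000e-02 -1.00000e-04]
tool_pos [0.1757 0.6253 0.2304]
eef_rot [ 0.7005  0.0959  0.7005 -0.0971]
ft_force [ 0.1695 -0.1324 -0.1492]
wrist_torque [-0.0279  0.0134 -0.0101]
finger_gap 0.0851
side [[413.55842522031134, 0.0, 280.97364898679865], [0.0, 413.55842522031134, 207.21771940529752], [0.0, 0.0, 1.0]] 0.03899049167435141 [[-0.98867489 -0.14918663 -0.01628843]
 [-0.08666841  0.65620188 -0.74959167]
 [ 0.12251755 -0.73969077 -0.66170009]] [0.63717631 0.03369262 1.06275429] None
top [[383.40496788838436, 0.0, 281.68559203453003], [0.0, 383.40496788838436, 210.07462973188268], [0.0, 0.0, 1.0]] -0.09037584121075261 [[ 0.02702581 -0.99942958  0.02025166]
 [-0.99539473 -0.02876961 -0.09144199]
 [ 0.09197246 -0.0176871  -0.99560446]] [0.10025814 0.62829763 1.03998269] None
wrist [[312.6768457532338, 0.0, 276.7817668955774], [0.0, 312.6768457532338, 214.06667809056043], [0.0, 0.0, 1.0]] -0.035160173733324175 None None [[ 1.16930724e-03 -3.16525084e-01  9.48583419e-01 -1.42312971e-01]
 [ 9.99999254e-01  7.04909333e-04 -9.97471448e-04 -5.04205847e-04]
 [-3.52940571e-04  9.48583878e-01  3.16525672e-01 -8.12439447e-02]
 [ 0.00000000e+00  0.00000000e+00  0.00000000e+00  1.00000000e+00]]
```

View pics/side0.png

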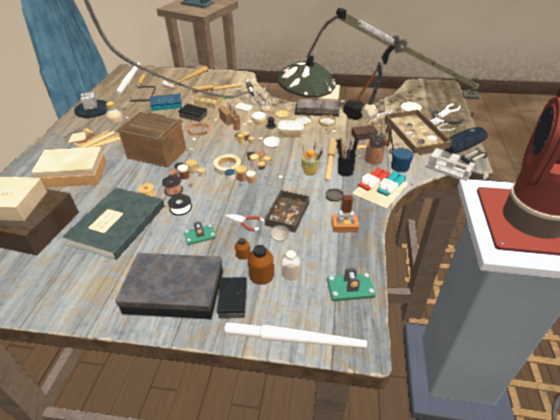

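View pics/top0.png

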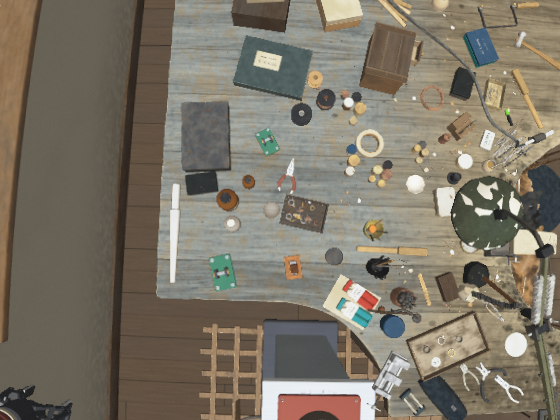

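View pics/wrist0.png

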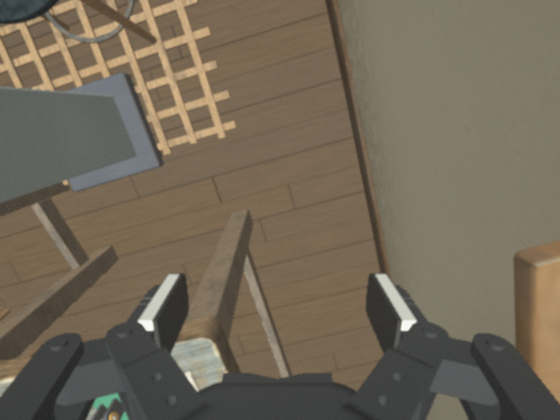

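Possible targets:
- **Hook:** the handle in the orange wooden socket, side (346,205) / top (293,267). Other wooden items are the box at side (152,138) and the brush.
- **Carriage:** green at side (351,285) / top (222,272), which looks larger, or green at side (200,232) / top (267,141), which looks smaller.

I'll check these in close crops and by size.

```bash
cat > h.py <<'E'
import numpy as np,cv2
def cloud(f,T=None):
    z=f["z_map"].astype(float);K=f["mtx"];k1=float(f["k1"])
    h,w=z.shape;u,v=np.meshgrid(np.arange(w),np.arange(h))
    xd=(u-K[0,2])/K[0,0];yd=(v-K[1,2])/K[1,1]
    x,y=xd.copy(),yd.copy()
    for _ in range(10):
        s=1+k1*(x*x+y*y);x=xd/s;y=yd/s
    P=np.stack([x*z,y*z,z],-1)
    if T is None: W=(P-f["t"])@f["R"]
    else: W=P@T[:3,:3].T+T[:3,3]
    W[z==0]=np.nan
    return W
def proj(f,X,T=None):
    X=np.atleast_2d(X)
    if T is None: c=X@f["R"].T+f["t"]
    else:
        Ti=np.linalg.inv(T); c=X@Ti[:3,:3].T+Ti[:3,3]
    x=c[:,0]/c[:,2];y=c[:,1]/c[:,2];s=1+float(f["k1"])*(x*x+y*y)
    return np.c_[f["mtx"][0,0]*x*s+f["mtx"][0,2],f["mtx"][1,1]*y*s+f["mtx"][1,2]]
def Rq(q):
    from scipy.spatial.transform import Rotation as R
    return R.from_quat([q[1],q[2],q[3],q[0]]).as_matrix()
def toolT(s):
    T=np.eye(4);T[:3,:3]=Rq(s["eef_rot"]);T[:3,3]=s["tool_pos"];return T
E
python3 - <<'E'
from h import *
S=dict(np.load("pics/side0.npz"));T=dict(np.load("pics/top0.npz"))
def crop(f,x0,y0,w,h,k): return cv2.resize(f["color"][y0:y0+h,x0:x0+w,::-1],None,fx=k,fy=k,interpolation=cv2.INTER_CUBIC)
a=crop(S,310,180,80,130,4.6);b=crop(T,195,240,120,60,3.9)
b2=crop(S,175,210,60,45,4);
H=np.zeros((600,800,3),np.uint8)
H[:a.shape[0],:a.shape[1]]=a[:600];H[:b.shape[0],330:330+min(470,b.shape[1])]=b[:,:470]
H[300:300+b2.shape[0],400:400+b2.shape[1]]=b2
cv2.imwrite("pics/crop0.png",H)
for n,f,boxes in (("side",S,[(310,180,80,130),(175,210,60,40)]),("top",T,[(195,240,50,60),(250,120,35,40),(275,245,35,40)])):
    W=cloud(f)
    for x0,y0,w,h in boxes:
        w_=W[y0:y0+h,x0:x0+w];c=f["color"][y0:y0+h,x0:x0+w].astype(int)
        g=(c[...,1]>c[...,0]+35)&np.isfinite(w_[...,0])
        o=(c[...,0]>c[...,2]+60)&np.isfinite(w_[...,0])
        for nm,m in(("green",g),("orange",o)):
            if m.sum()<30: continue
            p=w_[m];r=cv2.minAreaRect((p[:,:2]*1000).astype(np.float32));print(n,(x0,y0),nm,m.sum(),np.round(np.median(p,0),4),np.round(r[0],1),np.round(r[1],1),r[2],"z",np.percentile(p[:,2],[2,50,98]).round(4))
E
```

```text
side (310, 180) green 817 [0.447  0.2888 0.0135] [429.5 129.1] [393.5 104.6] 83.14955139160156 z [0.0068 0.0135 0.0207]
side (310, 180) orange 553 [0.4564 0.0908 0.0189] [447.5  91.8] [407.7 127.1] 74.99308776855469 z [-0.0003  0.0189  0.0993]
side (175, 210) green 305 [0.8201 0.1742 0.0097] [824.3 167.6] [73.  48.6] 27.686691284179688 z [0.0032 0.0097 0.0142]
top (195, 240) green 547 [0.4522 0.2773 0.0144] [447.8 279.5] [95.1 60.7] 13.627701759338379 z [0.0074 0.0144 0.0192]
top (250, 120) green 287 [0.8194 0.1652 0.0109] [825.2 164.9] [72.2 45.7] 26.42026138305664 z [0.0066 0.0109 0.0154]
top (275, 245) orange 288 [0.4695 0.0855 0.0222] [467.7  82.7] [64.7 44.1] 8.73723316192627 z [0.0022 0.0222 0.1007]
```

View pics/crop0.png

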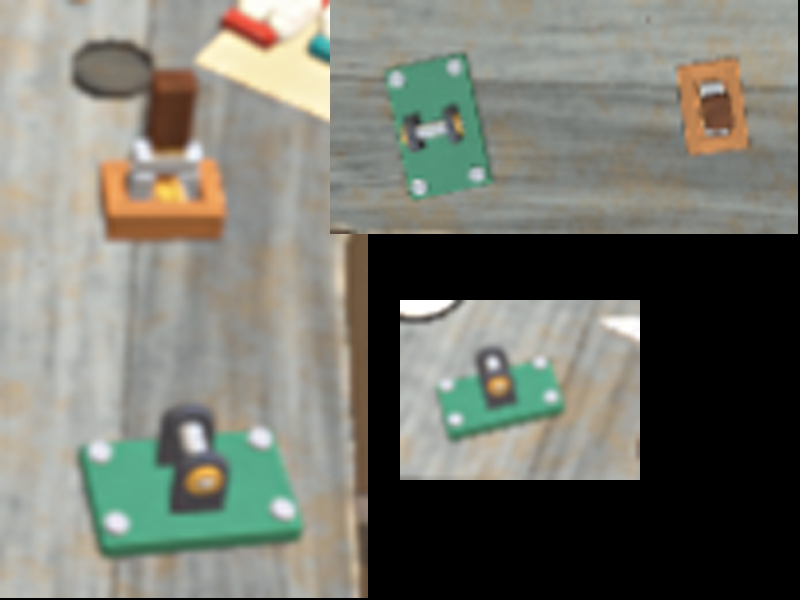

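The crops agree with the description. The hook stands in the socket (top 293,267). The green carriage at top (222,272) measures 95x61 mm, so it's the larger one; the other is only 72x46 mm. Next I'll work out the tool axes and the approach.

```bash
cat >> h.py <<'E'
def go(s,p,yaw_deg=None,fr=None):
    """shift in tool mm and rotvec(deg, tool) to reach p with jaw axis at yaw, x straight down"""
    from scipy.spatial.transform import Rotation as R
    R0=Rq(s["eef_rot"]);d=R0.T@(np.array(p)-s["tool_pos"])*1000
    print("jaw yaw now",np.degrees(np.arctan2(R0[1,1],R0[0,1])),"x axis",R0[:,0].round(4))
    print("shift tool mm",d.round(2))
    if yaw_deg is not None:
        for a in (yaw_deg,yaw_deg+180):
            y=np.array([np.cos(np.radians(a)),np.sin(np.radians(a)),0]);x=np.array([0,0,-1.]);z=np.cross(x,y)
            rv=R.from_matrix(R0.T@np.c_[x,y,z]).as_rotvec(degrees=True);print("turn",a,rv.round(2))
E
python3 - <<'E'
from h import *
from plant import ctrl
s=ctrl.get_state();print(Rq(s["eef_rot"]).round(3))
go(s,[.468,.083,.25],98.7)
S=dict(np.load("pics/side0.npz"));T=dict(np.load("pics/top0.npz"))
# grip top in top view; tall pts
for n,f in(("top",T),("side",S)):
    W=cloud(f);m=(np.hypot(W[...,0]-.468,W[...,1]-.083)<.04)&(W[...,2]>.085)
    print(n,m.sum(),W[m].mean(0).round(4),W[m][:,2].max())
    m=(np.hypot(W[...,0]-.45,W[...,1]-.279)<.04)&(W[...,2]>.045)
    print(n,m.sum(),W[m].mean(0).round(4),W[m][:,2].max())
E
```

```text
[[-0.     0.27   0.963]
 [-0.001  0.963 -0.27 ]
 [-1.    -0.001  0.   ]]
jaw yaw now 74.31489017105793 x axis [-3.0e-04 -1.2e-03 -1.0e+00]
shift tool mm [ -18.79 -443.25  428.1 ]
turn 98.7 [-2.439e+01 -1.000e-02  7.000e-02]
turn 278.7 [1.5561e+02 1.0000e-01 1.0000e-02]
top 62 [0.47   0.0835 0.1   ] 0.10447428818317131
top 72 [0.4493 0.2784 0.0496] 0.05621099218670139
side 88 [0.4679 0.0887 0.0949] 0.10126309194005997
side 91 [0.4484 0.2828 0.0492] 0.054411509395480215
```

```bash
python3 -m handwheel '[[[-1,-1,-27.7,26.7,0,0,0],[-1,-1,-27.7,26.7,0,0,0],[-1,-1,-27.7,26.7,0,0,0],[-1,-1,-27.7,26.7,0,0,0],[-1,-1,-27.7,26.7,0,0,0],[-1,-1,-27.7,26.7,0,0,0],[-1,-1,-27.7,26.7,0,0,0],[-1,-1,-27.7,26.7,0,0,0],[-1,-1,-27.7,26.7,0,0,0],[-1,-1,-27.7,26.7,0,0,0],[-1,-1,-27.7,26.7,0,0,0],[-1,-1,-27.7,26.7,0,0,0]]]'
python3 - <<'E'
from h import *
from plant import ctrl
s=ctrl.get_state();print(s["joints"].round(3))
go(s,[.468,.083,.25],98.7)
E
```

```text
clock: 1.15
tool_pos: [0.3947, 0.2172, 0.2434]
eef_rot: [0.7, 0.097, 0.701, -0.096]
ft_force: [-0.0, 1.0, -1.1]
finger_gap: 0.0854
[-0.988 -0.107  0.362  1.92   0.039  1.321  0.659]
jaw yaw now 74.31318847300906 x axis [-1.e-04  4.e-04 -1.e+00]
shift tool mm [  -6.69 -109.37  106.83]
turn 98.7 [-2.439e+01 -0.000e+00 -2.000e-02]
turn 278.7 [ 1.5561e+02 -3.0000e-02  1.0000e-02]
```

```bash
python3 -m handwheel '[[[-1,-1,-27.3,26.7,0,0,0],[-1,-1,-27.3,26.7,0,0,0],[-1,-1,-27.3,26.7,0,0,0],[-1,-1,-27.3,26.7,0,0,0],[-1,0,0,0,-6.1,0,0],[-1,0,0,0,-6.1,0,0],[-1,0,0,0,-6.1,0,0],[-1,0,0,0,-6.1,0,0],[-1,0,0,0,0,0,0],[-1,0,0,0,0,0,0]]]'
cat > look.py <<'E'
import sys
from h import *
from plant import ctrl
def look(n,tag):
    s=ctrl.get_state();f=ctrl.grab_frame(n)
    cv2.imwrite(f"pics/{tag}.png",f["color"][:,:,::-1]);
    T=toolT(s)@f["tool_from_camera"] if n=="wrist" else np.eye(4)
    np.savez(f"pics/{tag}.npz",T=T,**f);return s,f,T
E
python3 - <<'E'
from look import *
s,f,T=look("wrist","w1");print(s["joints"].round(3))
go(s,[.468,.083,.25],98.7)
E
```

```text
clock: 1.98
tool_pos: [0.4675, 0.0851, 0.2472]
eef_rot: [0.705, -0.053, 0.705, 0.053]
ft_force: [-1.0, -1.0, -0.2]
finger_gap: 0.0854
[-0.869 -0.069  0.575  1.873  0.038  1.326  1.416]
jaw yaw now 98.52563573034972 x axis [-3.e-04 -1.e-04 -1.e+00]
shift tool mm [-2.8  -2.14  0.2 ]
turn 98.7 [-0.17 -0.02  0.  ]
turn 278.7 [1.7983e+02 0.0000e+00 2.0000e-02]
```

View pics/w1.png

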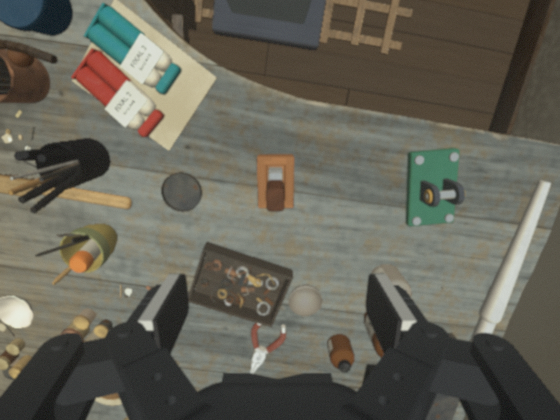

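The wrist view shows the socket with the hook at (276,182) and the large carriage at (434,187). I'll measure both from this frame.

```bash
cat >> h.py <<'E'
def rect(W,m):
    p=W[m];r=cv2.minAreaRect((p[:,:2]*1000).astype(np.float32));return np.round(r[0],1),np.round(r[1],1),round(r[2],1)
E
python3 - <<'E'
from h import *
f=dict(np.load("pics/w1.npz"));W=cloud(f,f["T"]);c=f["color"].astype(int);z=W[...,2]
fin=np.isfinite(z);near=lambda x,y,r:np.hypot(W[...,0]-x,W[...,1]-y)<r
hs=z[fin&near(.468,.083,.045)];print(np.histogram(hs,bins=np.arange(-.01,.11,.005)))
m=fin&near(.468,.083,.045)&(abs(z-.022)<.004)&(c[...,0]>c[...,2]+50);print("stand",m.sum(),rect(W,m),np.median(z[m]))
m=fin&near(.468,.083,.045)&(z>.09);print("grip top",m.sum(),rect(W,m),W[m].mean(0))
m=fin&near(.45,.28,.07)&(c[...,1]>c[...,0]+35)&(abs(z-.014)<.005);print("plate",m.sum(),rect(W,m),np.median(z[m]))
m=fin&near(.45,.28,.05)&(z>.035);print("cheeks",m.sum(),rect(W,m),np.percentile(z[m],[2,98]))
m=fin&near(.45,.28,.12)&(abs(z)<.006)&~near(.45,.28,.065);print("bench",np.median(z[m]))
E
```

```text
(array([   0, 1120,  764,   98,   33,  102, 1071,   13,   14,   16,    4,
         90,   19,   10,   19,   14,   19,   18,   19,   18,   20,  331,
         79]), array([-0.01 , -0.005,  0.   ,  0.005,  0.01 ,  0.015,  0.02 ,  0.025,
        0.03 ,  0.035,  0.04 ,  0.045,  0.05 ,  0.055,  0.06 ,  0.065,
        0.07 ,  0.075,  0.08 ,  0.085,  0.09 ,  0.095,  0.1  ,  0.105]))
stand 1075 (array([468.8,  82.4]), array([62.5, 43.2]), 9.2) 0.02165237026872674
grip top 19139 (array([463.7,  82.6]), array([34. , 89.4]), 8.9) [0.45610073 0.07991353 0.31670814]
plate 2212 (array([448.4, 277.7]), array([93.8, 58.1]), 13.8) 0.013449590175873938
cheeks 668 (array([449.2, 277.7]), array([26. , 42.3]), 13.8) [0.03570024 0.05278269]
bench -0.0005654481493316821
```

Run:
```python
from h import *
f=dict(np.load("pics/w1.npz"));W=cloud(f,f["T"]);z=W[...,2]
m=(np.hypot(W[...,0]-.468,W[...,1]-.083)<.045)&(z>.096)&(z<.108);print("grip top",m.sum(),rect(W,m),W[m].mean(0))
m=(np.hypot(W[...,0]-.468,W[...,1]-.083)<.045)&(z>.047)&(z<.054);print("head top",m.sum(),rect(W,m),W[m].mean(0))
from plant import ctrl
s=ctrl.get_state();go(s,[*(W[(np.hypot(W[...,0]-.468,W[...,1]-.083)<.045)&(z>.096)&(z<.108)].mean(0)[:2]),.058],99)
```

```text
grip top 400 (array([469.2,  82.2]), array([23.2, 16.6]), 8.8) [0.46879383 0.08222038 0.09909216]
head top 97 (array([456.5,  79.9]), array([ 8.1, 14.5]), 9.3) [0.45602121 0.07992334 0.04913294]
jaw yaw now 98.50099689143815 x axis [-1.e-04  0.e+00 -1.e+00]
shift tool mm [189.28  -3.08   0.86]
turn 99 [-0.5  -0.01 -0.  ]
turn 279 [ 1.795e+02 -0.000e+00  1.000e-02]
```

```bash
python3 -m handwheel '[[[-1,9,-3,0.9,-0.4,0,0],[-1,30,0,0,0,0,0],[-1,30,0,0,0,0,0],[-1,30,0,0,0,0,0],[-1,30,0,0,0,0,0],[-1,30,0,0,0,0,0],[-1,20,0,0,0,0,0],[-1,10,0,0,0,0,0],[-1,0,0,0,0,0,0],[-1,0,0,0,0,0,0]]]'
python3 - <<'E'
from look import *
s,f,T=look("side","s1")
cv2.imwrite("pics/s1c.png",cv2.resize(f["color"][150:280,280:430,::-1],None,fx=4.5,fy=4.5))
go(s,[.469,.0822,.058],98.9)
E
```

```text
clock: 2.87
tool_pos: [0.4691, 0.0819, 0.0585]
eef_rot: [0.705, -0.056, 0.705, 0.056]
ft_force: [-0.1, -0.6, 0.6]
finger_gap: 0.085
jaw yaw now 99.04961259245783 x axis [-2.e-04 -6.e-04 -1.e+00]
shift tool mm [ 0.52  0.26 -0.06]
turn 98.9 [ 0.15 -0.02  0.03]
turn 278.9 [-1.7985e+02 -5.0000e-02 -3.0000e-02]
```

View pics/s1c.png

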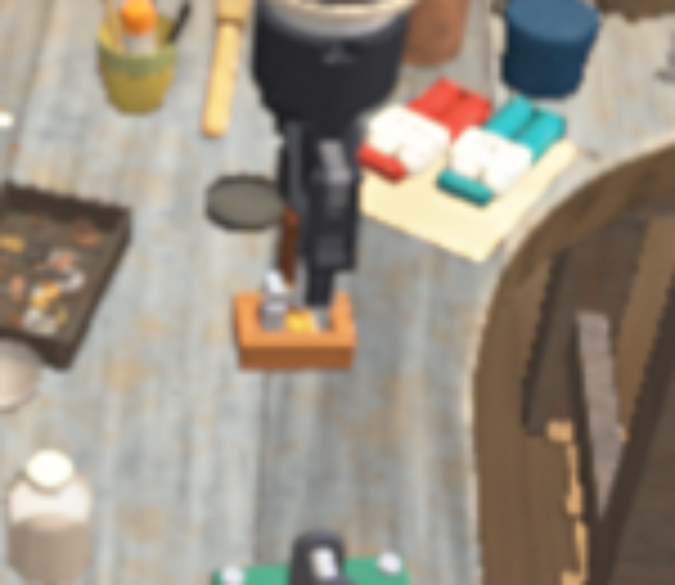

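The near finger stands in front of the grip at crop (325,200), above the socket rim, so the grip is between the fingers. Closing.

```bash
python3 -m handwheel '[[[1,0,0,0,0,0,0],[1,0,0,0,0,0,0],[1,0,0,0,0,0,0],[1,0,0,0,0,0,0],[1,0,0,0,0,0,0],[1,0,0,0,0,0,0],[1,0,0,0,0,0,0],[1,0,0,0,0,0,0],[1,0,0,0,0,0,0],[1,0,0,0,0,0,0],[1,0,0,0,0,0,0],[1,0,0,0,0,0,0]]]' 80
python3 -c "
from look import *
s=ctrl.get_state();go(s,[.469,.0822,.058],98.9)"
```

```text
clock: 3.92
tool_pos: [0.4693, 0.0822, 0.0587]
eef_rot: [0.705, -0.056, 0.705, 0.056]
ft_force: [-0.8, -1.1, 7.4]
finger_gap: 0.0172
jaw yaw now 99.1039020700173 x axis [ 4.e-04  1.e-04 -1.e+00]
shift tool mm [ 0.7   0.03 -0.27]
turn 98.9 [ 0.2   0.02 -0.  ]
turn 278.9 [-1.798e+02  0.000e+00  4.000e-02]
```

```bash
python3 -m handwheel '[[[1,-4,0,0,0,0,0],[1,-8,0,0,0,0,0],[1,-20,0,0,0,0,0],[1,-30,0,0,0,0,0],[1,-30,0,0,0,0,0],[1,-20,0,0,0,0,0],[1,-8,0,0,0,0,0],[1,0,0,0,0,0,0],[1,0,0,0,0,0,0],[1,0,0,0,0,0,0]]]'
python3 - <<'E'
from look import *
s,f,T=look("wrist","w2");s,g,_=look("side","s2");print(s["ft_force"])
cv2.imwrite("pics/w2.png",np.hstack([cv2.resize(f["color"][200:420,170:390,::-1],(400,400)),cv2.resize(g["color"][120:250,280:410,::-1],(400,400))]))
go(s,[.4488,.2777,.2],103.8)
E
```

```text
clock: 4.75
tool_pos: [0.468, 0.082, 0.1768]
eef_rot: [0.704, -0.056, 0.706, 0.056]
ft_force: [-0.3, 0.3, -2.9]
finger_gap: 0.0173
[ 0.86856143 -0.11369916 -2.19467339]
jaw yaw now 99.11302797336062 x axis [-0.0025 -0.0013 -1.    ]
shift tool mm [-23.47 196.25  12.  ]
turn 103.8 [-4.69 -0.15  0.05]
turn 283.8 [1.7531e+02 7.0000e-02 2.3000e-01]
```

View pics/w2.png

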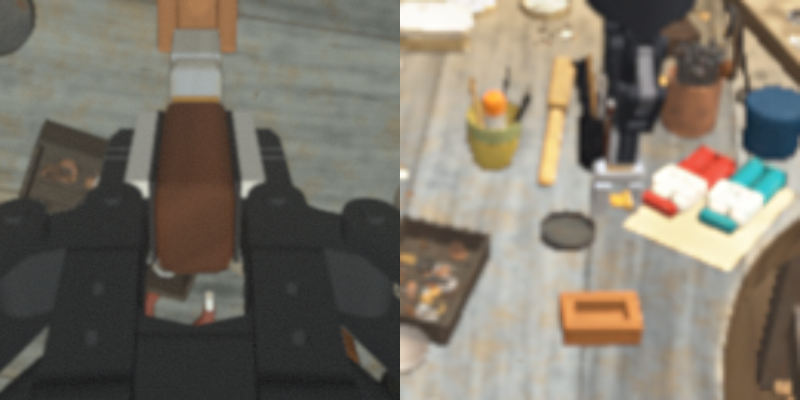

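Run:
```python
from h import *
f=dict(np.load("pics/w2.npz"));P=cloud(f,f["tool_from_camera"])*1000
m=(abs(P[...,1])<14)&(P[...,0]<60)&(P[...,0]>-50)&(abs(P[...,2])<30)
for lo,hi in((-45,-38),(-35,-28),(-25,-18),(-15,-8),(-5,2),(5,10),(10,20),(20,30),(30,40),(40,50)):
    k=m&(P[...,0]>lo)&(P[...,0]<hi)
    if k.sum()>5:
        q=P[k];print(lo,hi,k.sum(),"y",np.percentile(q[:,1],[3,50,97]).round(1),"z",np.percentile(q[:,2],[3,50,97]).round(1))
print("xmax",np.nanpercentile(P[m][:,0],[1,99]))
v,u=np.where(m&(P[...,0]>20));print(u.min(),u.max(),v.min(),v.max())
```

```text
-45 -38 2362 y [-11.   -0.5  10.9] z [-12.2  -2.6   9.8]
-35 -28 639 y [-13.   -0.1  13.1] z [-12.3 -11.5  -9.9]
-25 -18 526 y [-13.2  -0.1  13.1] z [-12.2 -11.5  -9.9]
-15 -8 387 y [-13.2  -0.5  12.9] z [-11.9 -11.3  -9.9]
-5 2 233 y [-11.8  -0.5  11.9] z [-11.9 -11.1  -9.2]
5 10 395 y [-6.9 -0.5  5.9] z [-16.5 -12.2  -9. ]
10 20 287 y [-8.1 -0.5  7. ] z [-17.9 -17.   -8.4]
20 30 200 y [-7.9 -0.5  7.1] z [-17.8 -17.3 -15.7]
30 40 149 y [-7.9 -0.5  7. ] z [-17.8 -17.5 -16.9]
40 50 96 y [-9.3 -0.5  8.2] z [-17.7 -17.3 -11.1]
xmax [-48.30605568  41.50460978]
263 291 216 235
```

```bash
python3 -m handwheel '[[[1,-3.3,28,8,0,0,0],[1,-3.3,28,8,0,0,0],[1,-3.3,28,8,0,0,0],[1,-3.3,28,8,0,0,0],[1,-3.3,28,8,0,0,0],[1,-3.3,28,8,0,0,0],[1,-3.3,28,8,0,0,0],[1,0,0,0,-2.4,0,0],[1,0,0,0,-2.3,0,0],[1,0,0,0,0,0,0],[1,0,0,0,0,0,0],[1,0,0,0,0,0,0]]]'
python3 - <<'E'
from look import *
s,f,T=look("wrist","w3");print(s["ft_force"],s["tool_pos"],s["joints"].round(2))
go(s,[.4488,.2777,.2],103.8)
W=cloud(f,T);c=f["color"].astype(int);z=W[...,2]
near=lambda x,y,r:np.hypot(W[...,0]-x,W[...,1]-y)<r
m=near(.449,.278,.07)&(c[...,1]>c[...,0]+35)&(abs(z-.014)<.005);print("plate",m.sum(),rect(W,m),np.median(z[m]))
m=near(.449,.278,.04)&(z>.035)&(z<.06);print("cheeks",m.sum(),rect(W,m),np.percentile(z[m],[2,98]))
E
```

```text
clock: 5.85
tool_pos: [0.4931, 0.2841, 0.2007]
eef_rot: [0.702, -0.085, 0.702, 0.084]
ft_force: [-0.2, 0.1, -1.8]
finger_gap: 0.017
[-0.16255597  0.13749425 -1.83022549] [0.493093   0.28410949 0.20074026] [-1.01  0.2   0.47  1.73 -0.09  1.24  1.29]
jaw yaw now 103.6962736821854 x axis [-9.e-04 -8.e-04 -1.e+00]
shift tool mm [  0.78   4.26 -44.55]
turn 103.8 [-0.1  -0.06  0.04]
turn 283.8 [1.799e+02 6.000e-02 9.000e-02]
plate 3671 (array([448.8, 278.4]), array([92.7, 58.1]), 13.8) 0.01371874852048266
cheeks 773 (array([449.6, 278.2]), array([25.8, 43.1]), 14.2) [0.03924527 0.05312469]
```

View pics/w3.png

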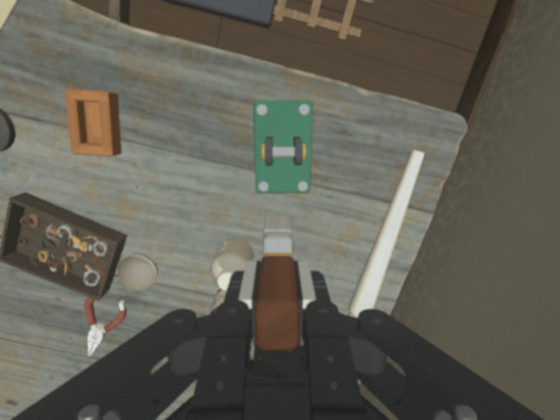

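```bash
cat > pin.py <<'E'
from h import *
import sys
f=dict(np.load(f"pics/{sys.argv[1]}.npz"));T=f["T"];W=cloud(f,T);z=W[...,2]
a=np.radians(13.8);u=np.array([np.cos(a),np.sin(a)]);v=np.array([-u[1],u[0]])
c0=np.array([.449,.278]);d=(W[...,:2]-c0)*1000;p=d@u;q=d@v
m=(abs(q)<7)&(abs(p)<15)&(z>.036)&(z<.05)
print("pin",m.sum(),"p",np.percentile(p[m],[3,50,97]).round(1),"zmax",np.percentile(z[m],[50,97]).round(4))
if m.sum()>5:
    k=m&(z>np.percentile(z[m],60));print("crest p",p[k].mean().round(2))
m=(abs(p)<25)&(abs(q)<30)&(z>.045)&(z<.06);print("cheek q",np.percentile(q[m],[2,50,98]).round(1),np.histogram(q[m],bins=np.arange(-26,27,2)),"p",np.percentile(p[m],[2,50,98]).round(1))
g=f["color"].astype(int);m=(abs(p)<55)&(abs(q)<40)&(abs(z-.014)<.004)&(g[...,1]>g[...,0]+30)
print("plate p",np.percentile(p[m],[.5,99.5]).round(1),"q",np.percentile(q[m],[.5,99.5]).round(1))
for lo in range(-45,45,15):
    k=m&(p>lo)&(p<lo+15);print(lo,np.percentile(q[k],[1,99]).round(1),end=";")
E
python3 pin.py w3
```

```text
pin 154 p [-4.1  0.2  5.2] zmax [0.0439 0.0455]
crest p 0.7
cheek q [-19.3   1.4  20.1] (array([ 0,  0,  0, 25, 37, 50, 51, 49,  6,  4,  3,  2,  2,  7,  0,  3,  5,
        3, 33, 50, 60, 40, 24, 13,  0,  0]), array([-26, -24, -22, -20, -18, -16, -14, -12, -10,  -8,  -6,  -4,  -2,
         0,   2,   4,   6,   8,  10,  12,  14,  16,  18,  20,  22,  24,
        26])) p [-10.1   0.2  11.9]
plate p [-46.4  45.9] q [-28.4  29.5]
-45 [-28.4  29. ];-30 [-27.8  29.5];-15 [-28.1  28.9];0 [-28.4  29.5];15 [-27.7  28.9];30 [-27.9  29.3];
```

```bash
python3 -m handwheel '[[[1,0,2,-15,-0.1,0,0],[1,0,2,-15,0,0,0],[1,0,1.4,-14.8,0,0,0],[1,20,0,0,0,0,0],[1,30,0,0,0,0,0],[1,25,0,0,0,0,0],[1,10,0,0,0,0,0],[1,0,0,0,0,0,0],[1,0,0,0,0,0,0],[1,0,0,0,0,0,0]]]'
python3 - <<'E'
from look import *
s,f,T=look("wrist","w4");s,g,_=look("side","s4");s,t,_=look("top","t4");print(s["ft_force"],s["tool_pos"])
cv2.imwrite("pics/c4.png",np.hstack([cv2.resize(f["color"][100:320,190:370,::-1],(380,464)),cv2.resize(g["color"][200:320,300:400,::-1],(386,464))]))
go(s,[.4485,.2789,.1055],103.8)
E
```

```text
clock: 6.73
tool_pos: [0.4494, 0.2796, 0.118]
eef_rot: [0.703, -0.085, 0.701, 0.086]
ft_force: [0.2, -0.3, -2.9]
finger_gap: 0.0173
[-0.13139893 -0.25205227 -2.42961752] [0.44937038 0.27975357 0.11798635]
jaw yaw now 103.89842324273502 x axis [ 0.0019  0.0017 -1.    ]
shift tool mm [12.48 -0.63 -1.08]
turn 103.8 [ 0.1   0.13 -0.07]
turn 283.8 [-1.799e+02  1.100e-01  2.000e-01]
```

View pics/c4.png

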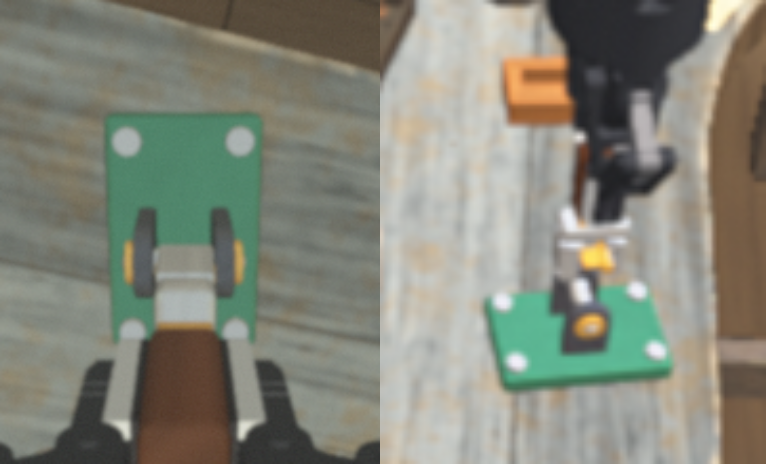

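Left crop: the hook head (157–215) sits centrally above the cheeks (134–232). Right crop: the mouth is above the pin, with the brass latch at (597,255). Now I'll compare hook and cheeks numerically in the tool frame.

```bash
python3 pin.py w4
python3 - <<'E'
from h import *
f=dict(np.load("pics/w4.npz"));P=cloud(f,f["tool_from_camera"])*1000
x,y,z=P[...,0],P[...,1],P[...,2]
m=(abs(y)<12)&(x>15)&(x<48)&(z<-12)&(z>-25);print("\nhook",m.sum(),"y",np.percentile(y[m],[2,98]),"z",np.median(z[m]))
for lo,hi in((15,25),(25,35),(35,48)): k=m&(x>lo)&(x<hi);print(lo,np.median(z[k]),np.percentile(y[k],[2,98]))
m=(abs(y)<27)&(x>64)&(x<80)&(z>-22)&(z<25);print("cheeks",m.sum(),"y",np.percentile(y[m],[1,99]),"z",np.percentile(z[m],[2,98]));print(np.histogram(y[m],bins=np.arange(-24,25,2)))
g=f["color"].astype(int);m=(g[...,1]>g[...,0]+30)&(abs(y)<40)&(z>-70)&(z<60)&(x>95);print("plate",np.percentile(y[m],[.5,99.5]),np.percentile(z[m],[.5,99.5]))
E
```

```text
hook 509 y [-8.04287348  7.28771444] z -17.47297255265967
15 -17.275757642169584 [-8.30194671  7.41838238]
25 -17.56263057827846 [-8.01525908  7.05618459]
35 -17.522511707652885 [-7.86329455  7.06013185]
cheeks 844 y [-21.34679608  19.24427302] z [-12.78710445   9.72544425]
(array([  6,  41,  41, 100,  98,  87,  64,   0,   0,   0,   0,   0,   0,
         0,   0,   0,  20,  99,  99,  96,  50,  38,   5,   0]), array([-24, -22, -20, -18, -16, -14, -12, -10,  -8,  -6,  -4,  -2,   0,
         2,   4,   6,   8,  10,  12,  14,  16,  18,  20,  22,  24]))
plate [-29.96454121  28.09228691] [-48.15578746  40.1749553 ]Traceback (most recent call last):
  File "pin.py", line 7, in <module>
    print("pin",m.sum(),"p",np.percentile(p[m],[3,50,97]).round(1),"zmax",np.percentile(z[m],[50,97]).round(4))
                            ~~~~~~~~~~~~~^^^^^^^^^^^^^^^^
    return _quantile_unchecked(
        a, q, axis, out, overwrite_input, method, keepdims, weights)
    return _ureduce(a,
                    func=_quantile_ureduce_func,
    ...<5 lines>...
                    overwrite_input=overwrite_input,
                    method=method)
    r = func(a, **kwargs)
    result = _quantile(arr,
                       quantiles=q,
    ...<2 lines>...
                       out=out,
                       weights=wgt)
    slices_having_nans = np.isnan(arr[-1, ...])
                                  ~~~^^^^^^^^^
IndexError: index -1 is out of bounds for axis 0 with size 0
```

```bash
python3 -m handwheel '[[[1,0,-0.6,-1.1,0,0,0],[1,8,0,0,0,0,0],[1,8,0,0,0,0,0],[1,6,0,0,0,0,0],[1,4,0,0,0,0,0],[1,0,0,0,0,0,0],[1,0,0,0,0,0,0],[1,0,0,0,0,0,0]]]'
python3 -c "
from look import *
s=ctrl.get_state();go(s,[.4485,.2789,.0665],103.8);print(s['ft_force'],s['wrist_torque'])"
```

```text
clock: 7.55
tool_pos: [0.4475, 0.2783, 0.0904]
eef_rot: [0.702, -0.086, 0.702, 0.086]
ft_force: [0.4, -0.2, -3.4]
finger_gap: 0.0172
jaw yaw now 103.90424726538889 x axis [-1.e-04 -2.e-04 -1.e+00]
shift tool mm [23.89  0.4   1.09]
turn 103.8 [ 0.1  -0.01  0.01]
turn 283.8 [-1.799e+02 -2.000e-02 -1.000e-02]
[ 0.41454279 -0.21805974 -3.42149627] [-0.01267802 -0.01406721  0.01652778]
```

Run:
```python
from look import *
for i in range(2):
    s,f,T=look("wrist","w5%d"%i);print(s["tool_pos"].round(4),s["ft_force"].round(1))
    P=cloud(f,f["tool_from_camera"])*1000
    x,y,z=P[...,0],P[...,1],P[...,2]
    m=(abs(y)<9)&(x>15)&(x<35)&(z<-12)&(z>-25);print("hook y",np.percentile(y[m],[2,98]),"z",np.median(z[m]))
    m=(abs(y)<27)&(x>36)&(x<46)&(z>-22)&(z<25)&(abs(y)>10.5);print("cheeks y",np.percentile(y[m],[1,99]),"z",np.percentile(z[m],[2,98]))
    g=f["color"].astype(int);m=(g[...,1]>g[...,0]+30)&(abs(y)<40)&(z>-70)&(z<60)&(x>65);print("plate",np.percentile(y[m],[.5,99.5]),np.percentile(z[m],[.5,99.5]))
g=ctrl.grab_frame("side")
cv2.imwrite("pics/c5.png",np.hstack([cv2.resize(f["color"][80:300,190:370,::-1],(380,464)),cv2.resize(g["color"][220:320,310:395,::-1],(394,464))]))
```

```text
[0.4475 0.2783 0.0904] [ 0.4 -0.2 -3.4]
hook y [-8.30940827  7.28434079] z -17.439662685502427
cheeks y [-19.92833194  20.20544086] z [-9.4064571  11.20328223]
plate [-28.94300888  29.2389069 ] [-45.8418817   35.35756748]
[0.4475 0.2783 0.0905] [ 0.1  0.6 -3. ]
hook y [-8.26913702  7.27492981] z -17.47698561556249
cheeks y [-19.89515707  20.16557992] z [-9.286446   11.50862191]
plate [-28.99672582  29.20606574] [-45.9055782   35.04869868]
```

View pics/c5.png

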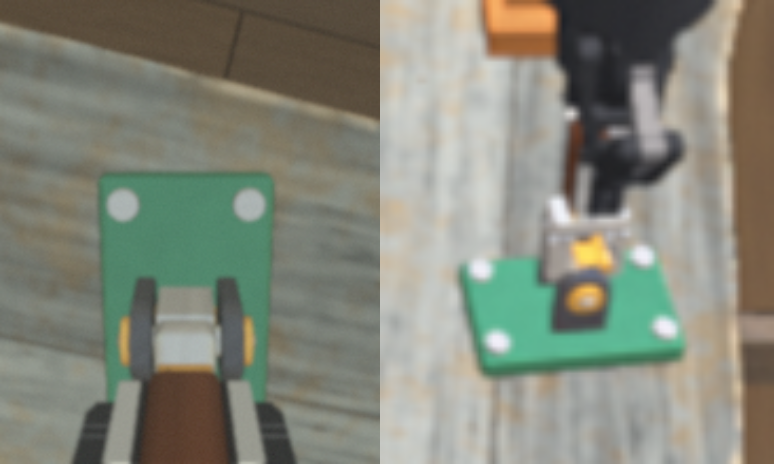

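```bash
python3 -m handwheel '[[[1,0,0.5,1.1,0,0,0],[1,0,0,0,0,0,0],[1,0,0,0,0,0,0],[1,0,0,0,0,0,0],[1,0,0,0,0,0,0]]]'
python3 -c "
from look import *
s=ctrl.get_state();go(s,[.4485,.2789,.0665],103.8);print(s['ft_force'],s['wrist_torque'])"
```

```text
clock: 8.12
tool_pos: [0.4484, 0.279, 0.0904]
eef_rot: [0.702, -0.086, 0.702, 0.086]
ft_force: [0.2, -0.2, -3.9]
finger_gap: 0.0167
jaw yaw now 103.91077554153708 x axis [-0. -0. -1.]
shift tool mm [ 2.393e+01 -1.500e-01  2.000e-02]
turn 103.8 [ 0.11 -0.    0.  ]
turn 283.8 [-179.89   -0.     -0.  ]
[ 0.21424399 -0.19508094 -3.9274634 ] [-0.02814943  0.04054963  0.05773035]
```

Position now agrees. Descending in small steps and checking the force each time.

```bash
python3 -m handwheel '[[[1,2,0,0,0,0,0],[1,2,0,0,0,0,0],[1,2,0,0,0,0,0],[1,0,0,0,0,0,0],[1,0,0,0,0,0,0]]]'; python3 -m handwheel '[[[1,1.5,0,0,0,0,0],[1,1.5,0,0,0,0,0],[1,0,0,0,0,0,0],[1,0,0,0,0,0,0]]]'
```

```text
clock: 8.53
tool_pos: [0.4487, 0.2792, 0.0846]
eef_rot: [0.702, -0.086, 0.702, 0.086]
ft_force: [-1.1, -0.3, 3.7]
finger_gap: 0.0172
clock: 8.87
tool_pos: [0.4482, 0.2791, 0.0814]
eef_rot: [0.702, -0.086, 0.702, 0.086]
ft_force: [-2.3, -0.6, 3.4]
finger_gap: 0.0167
```

```bash
python3 -m handwheel '[[[1,1.5,0,0,0,0,0],[1,1.5,0,0,0,0,0],[1,1.5,0,0,0,0,0],[1,0,0,0,0,0,0],[1,0,0,0,0,0,0]]]'; python3 -m handwheel '[[[1,1.5,0,0,0,0,0],[1,1.5,0,0,0,0,0],[1,1,0,0,0,0,0],[1,0,0,0,0,0,0],[1,0,0,0,0,0,0]]]'
```

```text
clock: 9.28
tool_pos: [0.4478, 0.2788, 0.0763]
eef_rot: [0.701, -0.086, 0.702, 0.085]
ft_force: [-2.9, 0.6, -1.2]
finger_gap: 0.0171
clock: 9.7
tool_pos: [0.4478, 0.2787, 0.0722]
eef_rot: [0.701, -0.086, 0.702, 0.085]
ft_force: [-4.8, 0.6, -5.7]
finger_gap: 0.0174
```

```bash
python3 -m handwheel '[[[1,1,0,-0.3,0,0,0],[1,1,0,0,0,0,0],[1,0,0,0,0,0,0],[1,0,0,0,0,0,0]]]'; python3 -m handwheel '[[[1,1,0,0,0,0,0],[1,0.5,0,0,0,0,0],[1,0,0,0,0,0,0],[1,0,0,0,0,0,0]]]'
```

```text
clock: 10.03
tool_pos: [0.4478, 0.2787, 0.0706]
eef_rot: [0.702, -0.086, 0.702, 0.085]
ft_force: [-4.1, -0.6, -4.7]
finger_gap: 0.0171
clock: 10.37
tool_pos: [0.4494, 0.2793, 0.0699]
eef_rot: [0.703, -0.085, 0.701, 0.086]
ft_force: [-0.2, -0.4, -2.1]
finger_gap: 0.0174
```

The side force has vanished, so the latch probably flipped. I'll ease down until the pin touches the top of the mouth.

```bash
python3 -m handwheel '[[[1,0.5,0,0,0,0,0],[1,0.5,0,0,0,0,0],[1,0,0,0,0,0,0],[1,0,0,0,0,0,0]]]'; python3 -m handwheel '[[[1,0.5,0,0,0,0,0],[1,0,0,0,0,0,0],[1,0,0,0,0,0,0]]]'
python3 - <<'E'
from look import *
s,f,T=look("wrist","w6");s,g,_=look("side","s6");print(s["ft_force"],s["tool_pos"])
cv2.imwrite("pics/c6.png",np.hstack([cv2.resize(f["color"][80:300,190:370,::-1],(380,464)),cv2.resize(g["color"][220:320,310:395,::-1],(394,464))]))
E
```

```text
clock: 10.7
tool_pos: [0.4484, 0.279, 0.0685]
eef_rot: [0.702, -0.086, 0.702, 0.086]
ft_force: [0.5, 0.2, -3.2]
finger_gap: 0.0172
clock: 10.95
tool_pos: [0.4482, 0.279, 0.0679]
eef_rot: [0.702, -0.086, 0.702, 0.086]
ft_force: [0.4, 0.4, -3.6]
finger_gap: 0.0172
[ 0.68584576 -0.2554488  -2.83659708] [0.44818384 0.27898709 0.06791975]
```

View pics/c6.png

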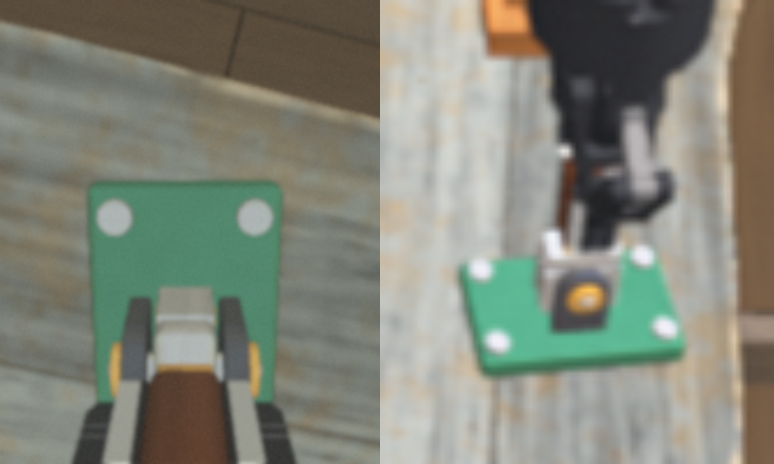

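The hook is fully down between the cheeks, with no contact force yet. I'll go on to top contact.

```bash
python3 -m handwheel '[[[1,0.5,0,0,0,0,0],[1,0,0,0,0,0,0],[1,0,0,0,0,0,0]]]'; python3 -m handwheel '[[[1,0.3,0,0,0,0,0],[1,0,0,0,0,0,0],[1,0,0,0,0,0,0]]]'
```

```text
clock: 11.3
tool_pos: [0.4482, 0.2789, 0.0674]
eef_rot: [0.702, -0.086, 0.702, 0.086]
ft_force: [0.7, -0.1, -2.9]
finger_gap: 0.0172
clock: 11.55
tool_pos: [0.4482, 0.279, 0.0671]
eef_rot: [0.702, -0.086, 0.702, 0.086]
ft_force: [-0.6, -0.1, -3.6]
finger_gap: 0.0171
```

```bash
python3 -m handwheel '[[[1,0.3,0,0,0,0,0],[1,0,0,0,0,0,0],[1,0,0,0,0,0,0]]]'; python3 -m handwheel '[[[1,0.2,0,0,0,0,0],[1,0,0,0,0,0,0],[1,0,0,0,0,0,0]]]'
```

```text
clock: 11.8
tool_pos: [0.4482, 0.279, 0.0669]
eef_rot: [0.702, -0.086, 0.702, 0.086]
ft_force: [0.4, -0.7, -3.0]
finger_gap: 0.0167
clock: 12.05
tool_pos: [0.4482, 0.279, 0.0668]
eef_rot: [0.702, -0.086, 0.702, 0.086]
ft_force: [-0.8, 0.5, 0.0]
finger_gap: 0.0172
```

Contact: about 3 N net at TCP z=0.0668, which is home. Next I'll raise it toward the latch; about 9 mm of play is expected.

```bash
python3 -m handwheel '[[[1,-2,0,0,0,0,0],[1,-2,0,0,0,0,0],[1,-2,0,0,0,0,0],[1,-1.5,0,0,0,0,0],[1,0,0,0,0,0,0],[1,0,0,0,0,0,0],[1,0,0,0,0,0,0]]]'; python3 -m handwheel '[[[1,-0.5,0,0,0,0,0],[1,0,0,0,0,0,0],[1,0,0,0,0,0,0]]]'
```

```text
clock: 12.63
tool_pos: [0.4481, 0.2789, 0.0741]
eef_rot: [0.702, -0.086, 0.702, 0.086]
ft_force: [0.8, 0.9, -2.2]
finger_gap: 0.017
clock: 12.88
tool_pos: [0.4482, 0.279, 0.0746]
eef_rot: [0.702, -0.086, 0.702, 0.086]
ft_force: [-0.5, -0.8, -2.2]
finger_gap: 0.0171
```

```bash
python3 -m handwheel '[[[1,-0.5,0,0,0,0,0],[1,0,0,0,0,0,0],[1,0,0,0,0,0,0]]]'; python3 -m handwheel '[[[1,-0.3,0,0,0,0,0],[1,0,0,0,0,0,0],[1,0,0,0,0,0,0]]]'; python3 -m handwheel '[[[1,-0.2,0,0,0,0,0],[1,0,0,0,0,0,0],[1,0,0,0,0,0,0]]]'
```

```text
clock: 13.13
tool_pos: [0.4482, 0.279, 0.0751]
eef_rot: [0.702, -0.086, 0.702, 0.086]
ft_force: [-0.4, 0.3, -4.1]
finger_gap: 0.0171
clock: 13.38
tool_pos: [0.4482, 0.279, 0.0754]
eef_rot: [0.702, -0.086, 0.702, 0.086]
ft_force: [-0.7, -0.0, -3.1]
finger_gap: 0.0168
clock: 13.63
tool_pos: [0.4482, 0.279, 0.0756]
eef_rot: [0.702, -0.086, 0.702, 0.086]
ft_force: [0.8, 0.1, -2.6]
finger_gap: 0.0171
```

```bash
python3 -m handwheel '[[[1,-0.2,0,0,0,0,0],[1,0,0,0,0,0,0],[1,0,0,0,0,0,0]]]'; python3 -m handwheel '[[[1,-0.2,0,0,0,0,0],[1,0,0,0,0,0,0],[1,0,0,0,0,0,0]]]'; python3 -m handwheel '[[[1,-0.1,0,0,0,0,0],[1,0,0,0,0,0,0],[1,0,0,0,0,0,0]]]'
```

```text
clock: 13.88
tool_pos: [0.4482, 0.279, 0.0758]
eef_rot: [0.702, -0.086, 0.702, 0.086]
ft_force: [-0.3, 0.4, -2.9]
finger_gap: 0.0172
clock: 14.13
tool_pos: [0.4481, 0.2789, 0.0759]
eef_rot: [0.702, -0.086, 0.702, 0.086]
ft_force: [1.1, -0.1, -4.7]
finger_gap: 0.0172
clock: 14.38
tool_pos: [0.4481, 0.279, 0.076]
eef_rot: [0.702, -0.086, 0.702, 0.086]
ft_force: [0.8, 0.7, -5.0]
finger_gap: 0.0171
```

The latch is bearing at 9.1 mm of lift. Now I'll build the load to about 10 N.

```bash
python3 -m handwheel '[[[1,-0.1,0,0,0,0,0],[1,0,0,0,0,0,0],[1,0,0,0,0,0,0]]]'; python3 -m handwheel '[[[1,-0.1,0,0,0,0,0],[1,0,0,0,0,0,0],[1,0,0,0,0,0,0]]]'
```

```text
clock: 14.63
tool_pos: [0.4481, 0.2789, 0.0761]
eef_rot: [0.702, -0.086, 0.702, 0.086]
ft_force: [1.1, 1.3, -6.8]
finger_gap: 0.0173
clock: 14.88
tool_pos: [0.4481, 0.2789, 0.0761]
eef_rot: [0.702, -0.086, 0.702, 0.086]
ft_force: [0.8, 1.5, -10.1]
finger_gap: 0.0173
```

```bash
python3 -m handwheel '[[[1,-0.1,0,0,0,0,0],[1,0,0,0,0,0,0],[1,0,0,0,0,0,0]]]'
```

```text
clock: 15.13
tool_pos: [0.4481, 0.2789, 0.0762]
eef_rot: [0.702, -0.086, 0.702, 0.086]
ft_force: [2.6, 1.0, -12.9]
finger_gap: 0.0171
```

About -12.9 N reading minus about -3 N weight gives roughly 10 N. I'll hold this for over 0.7 s, checking twice.

```bash
python3 -m handwheel '[[[1,0,0,0,0,0,0],[1,0,0,0,0,0,0],[1,0,0,0,0,0,0],[1,0,0,0,0,0,0]]]';python3 -m handwheel '[[[1,0,0,0,0,0,0],[1,0,0,0,0,0,0],[1,0,0,0,0,0,0],[1,0,0,0,0,0,0],[1,0,0,0,0,0,0]]]'
python3 - <<'E'
from look import *
s,g,_=look("side","s7");print(s["ft_force"],s["tool_pos"])
cv2.imwrite("pics/c7.png",cv2.resize(g["color"][220:320,310:395,::-1],(510,600),interpolation=cv2.INTER_CUBIC))
E
```

```text
clock: 15.47
tool_pos: [0.448, 0.2789, 0.0762]
eef_rot: [0.702, -0.086, 0.702, 0.086]
ft_force: [2.9, 2.1, -14.1]
finger_gap: 0.0171
clock: 15.88
tool_pos: [0.448, 0.2789, 0.0763]
eef_rot: [0.702, -0.086, 0.702, 0.086]
ft_force: [3.0, 1.3, -16.2]
finger_gap: 0.0165
[  2.96006423   1.34978602 -16.16705081] [0.44803521 0.27886757 0.07627083]
```

View pics/c7.png

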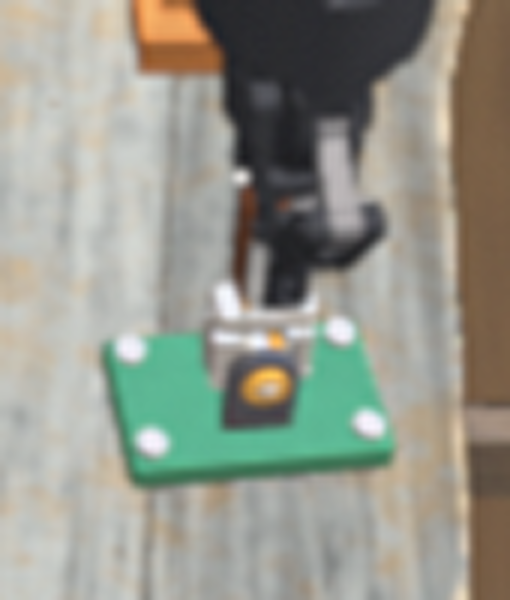

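The latch held. The load crept from 10 to about 13 N over 0.75 s, below the 25 N limit. Lowering back now.

```bash
python3 -m handwheel '[[[1,1,0,0,0,0,0],[1,2,0,0,0,0,0],[1,2,0,0,0,0,0],[1,2,0,0,0,0,0],[1,1.2,0,0,0,0,0],[1,0,0,0,0,0,0],[1,0,0,0,0,0,0],[1,0,0,0,0,0,0]]]'; python3 -m handwheel '[[[1,0.3,0,0,0,0,0],[1,0,0,0,0,0,0],[1,0,0,0,0,0,0]]]'
```

```text
clock: 16.6
tool_pos: [0.4482, 0.279, 0.0683]
eef_rot: [0.702, -0.086, 0.702, 0.086]
ft_force: [1.3, -1.4, -2.5]
finger_gap: 0.0172
clock: 16.85
tool_pos: [0.4482, 0.279, 0.0679]
eef_rot: [0.702, -0.086, 0.702, 0.086]
ft_force: [1.6, 0.3, -3.2]
finger_gap: 0.0171
```

```bash
python3 -m handwheel '[[[1,0.5,0,0,0,0,0],[1,0.3,0,0,0,0,0],[1,0,0,0,0,0,0],[1,0,0,0,0,0,0]]]'; python3 -m handwheel '[[[1,0.2,0,0,0,0,0],[1,0,0,0,0,0,0],[1,0,0,0,0,0,0]]]'
```

```text
clock: 17.18
tool_pos: [0.4482, 0.279, 0.0671]
eef_rot: [0.702, -0.086, 0.702, 0.086]
ft_force: [-0.0, 0.4, -2.7]
finger_gap: 0.0176
clock: 17.43
tool_pos: [0.4481, 0.279, 0.0669]
eef_rot: [0.702, -0.086, 0.702, 0.086]
ft_force: [1.0, 0.7, -3.1]
finger_gap: 0.017
```

```bash
python3 -m handwheel '[[[1,0.15,0,0,0,0,0],[1,0,0,0,0,0,0],[1,0,0,0,0,0,0]]]'
```

```text
clock: 17.68
tool_pos: [0.4482, 0.279, 0.0668]
eef_rot: [0.702, -0.086, 0.702, 0.086]
ft_force: [-0.1, 0.2, -2.3]
finger_gap: 0.0173
```

```bash
python3 -m handwheel '[[[1,0.1,0,0,0,0,0],[1,0,0,0,0,0,0],[1,0,0,0,0,0,0],[1,0,0,0,0,0,0]]]' 20; python3 -m handwheel '[[[0.4,0,0,0,0,0,0],[0.2,0,0,0,0,0,0],[0,0,0,0,0,0,0],[-0.2,0,0,0,0,0,0],[-0.2,0,0,0,0,0,0],[-0.2,0,0,0,0,0,0],[-0.2,0,0,0,0,0,0],[-0.2,0,0,0,0,0,0]]]'
python3 - <<'E'
from look import *
s,f,T=look("wrist","w8");s,g,_=look("side","s8");print(s["ft_force"],s["tool_pos"])
cv2.imwrite("pics/c8.png",np.hstack([cv2.resize(f["color"][80:400,150:410,::-1],(380,464)),cv2.resize(g["color"][220:320,310:395,::-1],(394,464))]))
E
```

```text
clock: 18.02
tool_pos: [0.4482, 0.279, 0.0668]
eef_rot: [0.702, -0.086, 0.702, 0.086]
ft_force: [-0.6, -0.5, -0.7]
finger_gap: 0.0173
clock: 18.68
tool_pos: [0.4482, 0.279, 0.0667]
eef_rot: [0.702, -0.086, 0.702, 0.086]
ft_force: [0.8, 0.2, -0.6]
finger_gap: 0.0511
[0.50245369 0.04048798 0.1295252 ] [0.44819212 0.27898304 0.06667521]
```

View pics/c8.png

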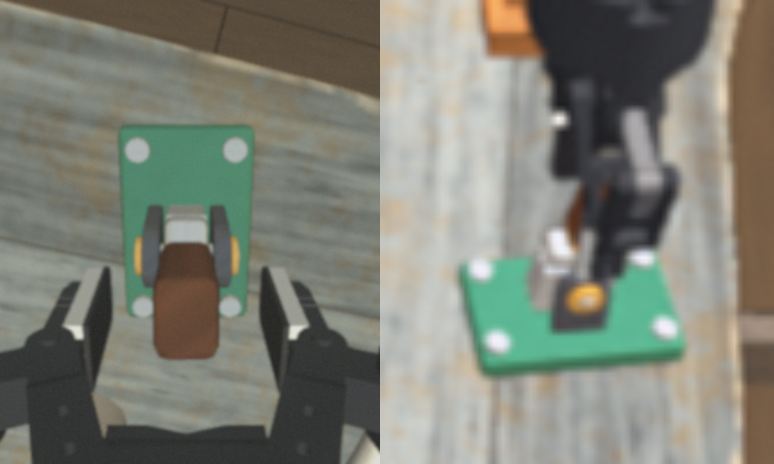

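The handle is released, leaning slightly along its x, and the fingers are well clear of it. Retreating straight up.

```bash
python3 -m handwheel '[[[-0.3,-3,0,0,0,0,0],[-0.4,-6,0,0,0,0,0],[-0.4,-15,0,0,0,0,0],[-0.4,-30,0,0,0,0,0],[-0.4,-35,0,0,0,0,0],[-0.4,-35,0,0,0,0,0],[-0.4,-30,0,0,0,0,0],[-0.4,-10,0,0,0,0,0],[-0.4,0,0,0,0,0,0],[-0.4,0,0,0,0,0,0],[-0.4,0,0,0,0,0,0],[-0.4,0,0,0,0,0,0]]]'
python3 - <<'E'
from look import *
s,f,T=look("wrist","w9");s,g,_=look("side","s9");s,t,_=look("top","t9");print(s["ft_force"],s["tool_pos"])
cv2.imwrite("pics/c9.png",np.hstack([cv2.resize(f["color"][80:380,160:400,::-1],(380,464)),cv2.resize(g["color"][220:320,310:395,::-1],(394,464))]))
W=cloud(f,T);z=W[...,2];a=np.radians(13.8);u=np.array([np.cos(a),np.sin(a)]);v=np.array([-u[1],u[0]])
d=(W[...,:2]-[.4492,.2785])*1000;p=d@u;q=d@v
for lo,hi in((.104,.115),(.095,.104),(.08,.09),(.065,.075),(.055,.06)):
    m=(abs(p)<30)&(abs(q)<15)&(z>lo)&(z<hi)
    if m.sum()>3: print(lo,hi,m.sum(),np.percentile(p[m],[2,50,98]).round(1),np.percentile(q[m],[2,98]).round(1),z[m].max())
E
```

```text
clock: 19.78
tool_pos: [0.4475, 0.2785, 0.2292]
eef_rot: [0.701, -0.086, 0.703, 0.085]
ft_force: [0.4, -0.9, 0.2]
finger_gap: 0.0594
[ 0.28494165 -1.04229373 -0.2892453 ] [0.4477158  0.27862062 0.22948511]
0.104 0.115 434 [-21.3 -10.9  -1. ] [-8.2  7.7] 0.10944588805211886
0.095 0.104 97 [-23.1 -21.1  -8.1] [-9.2  8.6] 0.10398113916089896
0.065 0.075 11 [-17.3 -17.3 -17. ] [-5.1  4.3] 0.07008342101110299
0.055 0.06 36 [-18.6 -15.3  15.2] [-5.9  5.8] 0.05977718604756371
```

View pics/c9.png

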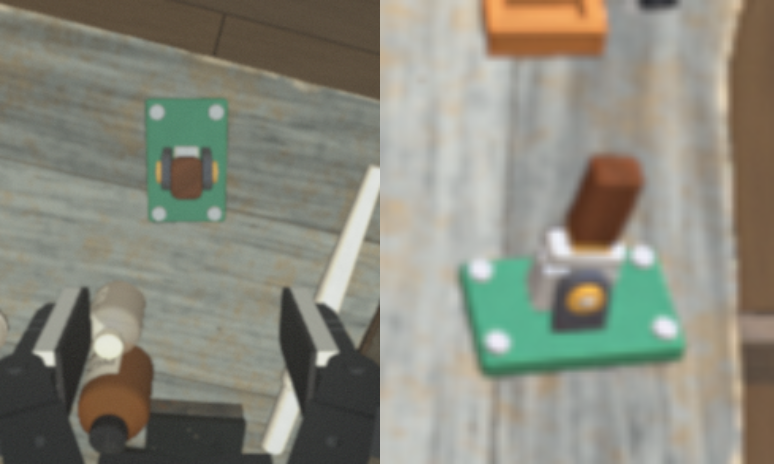

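View pics/t9.png

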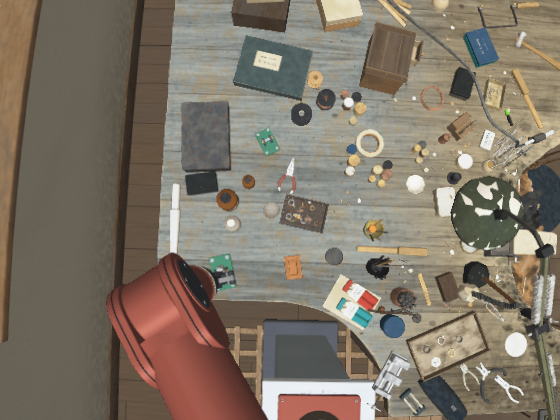

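The hook stays on the pin, leaning toward the robot. I'll measure the lean properly.

```bash
cat > lean.py <<'E'
from look import *
import sys
s,f,T=look("wrist",sys.argv[1])
W=cloud(f,T);z=W[...,2];a=np.radians(13.8);u=np.array([np.cos(a),np.sin(a)]);v=np.array([-u[1],u[0]])
d=(W[...,:2]-[.4492,.2785])*1000;p=d@u;q=d@v
m=(abs(p)<30)&(abs(q)<14)&(z>.097)&(z<.118)
mm=cv2.erode(m.astype(np.uint8),np.ones((5,5)))>0
A=np.c_[p[mm],q[mm],np.ones(mm.sum())];c,*_=np.linalg.lstsq(A,z[mm]*1000,rcond=None)
print("top slope deg p,q",np.degrees(np.arctan(c[:2])),mm.sum(),"z at mid",z[mm].mean(),"centre p",(np.percentile(p[m],[1,99])).round(1),"q",np.percentile(q[m],[1,99]).round(1))
print("head top slope")
m=(abs(p)<25)&(abs(q)<9)&(z>.05)&(z<.07);print(m.sum());
m1=m&(p>6);print(p[m1].mean() if m1.sum() else None,z[m1].mean())
m1=m&(p<-10);print(p[m1].mean() if m1.sum() else None,z[m1].mean())
S=ctrl.grab_frame("side");W=cloud(S);z=W[...,2];d=(W[...,:2]-[.4492,.2785])*1000;p=d@u;q=d@v
c=S["color"].astype(int);m=(abs(p)<35)&(abs(q)<20)&(z>.06)&(z<.12)
for lo in np.arange(.06,.115,.006):
    k=m&(z>lo)&(z<lo+.006)
    if k.sum()>4: print("side z",lo.round(3),k.sum(),np.percentile(p[k],[5,95]).round(1))
E
python3 lean.py w10
```

```text
top slope deg p,q [10.5312865   0.08721164] 321 z at mid 0.10641329571070451 centre p [-22.9   0.1] q [-9.1  8.7]
head top slope
89
None nan
-16.873604026556325 0.05427903835001861
side z 0.06 20 [-13.1  11. ]
side z 0.066 27 [-14.6   5.9]
side z 0.072 29 [-15.7   4.4]
side z 0.078 27 [-17.6   3.2]
side z 0.084 28 [-18.4   1.8]
side z 0.09 22 [-18.2   1.4]
side z 0.096 36 [-22.3   0.4]
side z 0.102 64 [-21.6  -1.6]
side z 0.108 9 [-8.6 -2.7]lean.py:12: RuntimeWarning: Mean of empty slice.
  m1=m&(p>6);print(p[m1].mean() if m1.sum() else None,z[m1].mean())
  ret = ret.dtype.type(ret / rcount)
```

The lean is about 10.5° along x and 0° sideways, stable between looks. That is the geometric rest: with the pin home, a rounded tip touches the plate 2 mm below it. The head-top height (54 mm at that edge) also matches being fully home. The centre of mass is above the pin, so setting it down again would only end in the same lean. I'll hand it in.

```bash
python3 lean.py w11 2>/dev/null | head -1; python3 -c "
from plant import ctrl
print(ctrl.get_state()['ft_force'],ctrl.finish_job())"
```

```text
top slope deg p,q [11.01940982  0.88907066] 315 z at mid 0.10633319703448178 centre p [-23.1  -0.9] q [-9.   7.9]
the job is handed in; nothing more can be done
[-0.59290467 -0.44250385  0.28560441] None
```

The pull handle is hooked on the larger carriage's pin, tug-tested and released. I handed the job in at about 20 s. My one reservation is that it leans about 10–11° along its x, not the "few degrees at most" you described.

- **Fitting:** I pushed the hook down over the pin until the top of the mouth touched it, at about 3 N net. The sideways push from the latch vanished just before that, which suggested it had flipped shut.
- **Tug test:** The latch took up the load after about 9 mm of lift, matching the stated play. It held 10 N, creeping up to about 13 N, for 0.75 s.
- **Release:** I lowered it back to light contact on the pin and let go. The highest force between hook and carriage that I read was about 13 N.

**Last checks:**
- **Lean:** The handle was still standing on the pin before hand-in. From the geometry, the lean looks like its natural rest, with one rounded tip on the plate, so I did not set it down again.
- **Latch:** I never saw the shut latch directly. I inferred it from the travel and the tug load.
- **Other tools:** They look unmoved in the last overhead picture, where the arm hides part of the mandrel.
- **Robot:** The gripper was clear, with no contact force.

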